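# Peek into the lever-lid canister

## Task

Open the glass coffee canister that has a lever so the coffee left in it can be seen from above: press its lever all the way down with the fingertips and keep the lid fully open for two seconds. Then ease the lever slowly back up until the lid is fully shut, never letting the lid slam, and move clear. Work the lid only by its lever, leave the canister standing where it is (do not lift, tip or shove it), and leave everything else alone.

Things in the scene. Friction and masses are not known exactly. Their poses are not given: they have to be found in the camera images.
- canister: Round clear glass canister, 100 mm across, half full of dark coffee, flat steel lid (top 126 mm up when shut), steel linkage 146 mm over its sides. Loose, 1.4 to 2.1 kg, on a wooden foot plate (x -110 to 65 mm, 112 wide, 8 thick). Origin: on its axis at the foot plate's underside, on the lower shelf board (20 mm thick). -x points to its front, where the lever is; lid hinge at the rear.
- lever_pad (a point): Centre of the upper face of the lever's steel press plate (60 mm wide along the canister's y, 40 deep, 6 thick), in front of the canister; turns with the lever. In the canister's frame it is at x -131, y 0, z 106 mm at rest, sloping up to the front by 0.25 rad, and at x -132, z 49.5 mm fully pressed, sloping down by 0.25 rad. Nothing but the shelf lies below it.
- lever_pivot (a point): Midpoint of the lever's level pivot line, which runs along the canister's y: canister frame x -20, y 0, z 75 mm. The plate's mid-plane passes through this line; the plate's centre is 115 mm from it, its upper face 3 mm above the mid-plane.
- lever (a joint): Lever angle: 0 at rest (up), grows as it is pressed, 0.5 rad at its stop (fully down). A spring and the lid's weight push it up with about 2 N at the plate at rest to about 3.5 N fully down. Left to itself it flies up and the lid slams.
- lid (a joint): Lid angle: 0 shut, grows as it opens; geared to the lever: lid = 1.8 x lever, so 0.90 rad (fully open) with the lever at its stop. It counts as slamming when it closes faster than 1.5 rad/s, that is about 90 mm/s at the press plate.
- lid_cover: The steel lid of the lever canister: disc 108 mm across, 10 mm thick. Origin on its hinge line at the rear (58 mm behind the canister's axis, 120 mm up); when shut its -x axis points to the canister's front. Not to be touched.
- clamp_jar: Bystander: round glass jar, 92 mm across and 123 mm tall, pale filling, glass lid held by a wire clamp, no lever, no foot plate. Origin at its underside centre. The jar and the lever canister stand side by side, either may be left or right.
- saucer: Bystander: ceramic saucer with dots, 140 mm across, 16 mm high, on the lower shelf to the robot's left. Origin at its underside centre.
- teaspoon: Bystander: steel teaspoon 122 mm long lying on the lower shelf near the robot, roughly across. Origin at its underside, mid-length.
- trivet: Bystander: round dark silicone trivet, 104 mm across, 7 mm thick, on the lower shelf to the robot's right. Origin at its underside centre.

How it is judged (in metres and radians):
On the way, in this order (a step that is already met when the one before it is completed fails the run):
1. the lid is pressed fully open (at least 0.82 rad) with the fingers on the canister's lever, and kept so for two seconds (1.8 s counted) (value of joint lid above 0.82 rad and contact force between the fingers and canister above 0.3 N), for 1.8 s.
2. the lid is fully shut again (under 0.05 rad) (value of joint lid below 0.05 rad), for 0.2 s.
At the end, for the whole second after the job is handed in: Lid shut (under 0.05 rad), lever up (under 0.04 rad), canister upright (within 0.05 rad), at rest and within 20 mm of where it stood, the jar, saucer, teaspoon and trivet within 15 mm of where they were (value of joint lid below 0.05 rad and value of joint lever below 0.04 rad and angle between canister's own z axis and vertical below 0.05 rad and distance of canister from where it was at the start of the episode below 0.02 m and linear speed of canister below 0.02 m/s and distance of each of clamp_jar, saucer, teaspoon, trivet from where it was at the start of the episode below 0.015 m); the robot touches nothing.
It fails at once if the lid slams: it closes faster than 1.5 rad/s (velocity of joint lid below -1.5 rad/s).
It fails at once if the robot touches the lid itself (contact force between any of the fingers, the arm and lid_cover above 0.5 N).
It fails at once if the canister is lifted, tipped or shoved (tilted over 0.1 rad, raised over 8 mm or moved over 20 mm) (angle between canister's own z axis and vertical above 0.1 rad or height (world z) of canister above 0.028 m or distance of canister from where it was at the start of the episode above 0.02 m).
It fails at once if the jar, saucer, teaspoon or trivet is moved more than 15 mm (distance of any of clamp_jar, saucer, teaspoon, trivet from where it was at the start of the episode above 0.015 m).
It also fails if it takes over 48 s, if anything falls off the work surface, if the arm or the gripper's body presses on something with over 40 N, if the wrist force passes 120 N, or if a joint passes its speed limit or range.

## Robot

A 6-joint arm with a two-finger parallel gripper is mounted at the origin on the work surface. World frame = base frame: x ahead of the robot, y to its left, z up, the work surface at z = 0. Lengths are in mm, angles in rad, forces in N, time in s.
With the tool pointing down it reaches from about 400 to 925 mm from the base axis. Payload 12.5 kg.
Tool frame: the origin (TCP) lies on the centre line of the jaws, within the pads' length; the fingertips stand 19 mm ahead of it and the grasp point (between the pads) is the TCP; z points along the fingers, y is the line along which they close (so a half turn about z gives the same grasp; the last joint's range is limited). The gripper opens to 95 mm and grips with 3 to 60 N. Pads are 20 mm wide; open, the fingers measure 119 mm over their backs; the gripper's body (75 mm by 180 mm) begins 59 mm behind the grasp point.
Start: joints at [-1.387, 0.491, 1.559, -0, 1.092, -0.106], TCP at [178.623, -598.948, 233.661] pointing down, gripper open.
Joint ranges: [-3.1, 3.1], [-0.84, 2.19], [0.05, 2.79], [-1.13, 4.28], [0.06, 2.93], [-2.69, 2.69]. Speed limits (rad/s): [2.22, 2.22, 2.79, 3.14, 3.14, 3.14].

## Interface

Orientations are given as [roll, pitch, yaw] about the fixed x, y, z axes, in that order (R = Rz(yaw) Ry(pitch) Rx(roll)).
In Python, from cell import state, read_camera, job_done gives the robot as it stands.
- The arm moves only by the tool arm_command, never from a script. Its argument "deltas" is a list of rows, each an object of numbers: "dx", "dy", "dz": the shift along the world's x, y, z in m; "yaw": the turn about the world's z in degrees. In form: [{"dx": .., "dy": .., "dz": .., "yaw": ..}, ...]. A call has 1 to 20 rows; each row shifts and turns the commanded pose from where the row before left it; what a row does not reach is not made up. A row lasts 1/10 s, in which the tool goes at most 50 mm and 8.59 degrees, less where a joint would pass 70% of its speed; a pose out of reach is approached as far as the arm can. A call with a gripper value outside its range is refused whole. "gripper" is the finger opening in m, from 0 to 0.0951, set as the call begins (left out, the last holds). The fingers move at their own pace and stop on an object; the grip force is fixed at half the most. Time passes only in rows, so rows that do not move let the fingers close. It gives the time, the measured TCP pose, the force, the opening and the grip force at its end, in the units of the state.
- state(): the state, without advancing time (a new reading comes with each control period).
- read_camera(name): name is "side" or "top"; returns a dict with "color" (420x560x3 uint8, red, green, blue), "range_z" (420x560 float32, mm along the optical axis (not along the pixel's ray), 0 where there is no reading), "fx", "fy", "cx", "cy" (pixels), "extrinsics" (4x4, takes a point from camera to world coordinates). Camera axes: x right, y up, looking along -z (the intrinsics and any distortion apply to the point x, -y, -z); pixel columns grow to the right and rows downward; lengths in mm; the calibration is good to about 2 mm. A picture is of the moment at which its call begins.
- job_done(): hands the job in; it is judged then, once.
The state is a dict: "t": time; "joints": joint angles; "qvel": joint speeds; "tau": joint torques, N m; "eef_pos": TCP position; "tcp_rot": TCP orientation; "ft_force": force on the tool from outside, world axes, zero at the start; "moment": the same for the moment, N m; "opening": opening from 0.0 (shut) to 1.0 (fully open); "grip_force": force on a finger pad.
Only numpy, scipy, OpenCV 4.12 (cv2) and the standard library are available. Lean on these libraries where they do the work, as an engineer would, in place of code of your own. Each camera call takes 0.05 s, during which the arm holds its last target. There are 200 camera calls.

## Working session

There is one attempt and no reset: what is moved stays moved. The work goes in short steps, Python scripts to look and compute and a tool call to move; the robot and the scene stay as the last step left them, time stands still between calls to the robot, and variables do not carry over. Pictures are saved under pics/ and viewed, at most 10 in all, crops included, and the job is handed in when it is done.

Besides the shell and the picture viewer there is one more tool, called after "Request:" as name(argument=value, ...) on one line, values as JSON. arm_command: Moves the arm, as the interface text tells. Its arguments: {"type":"object","properties":{"deltas":{"type":"array"},"gripper":{"type":"number"}},"required":["deltas"]}

```bash
mkdir -p pics; cat > h.py <<'E'
import numpy as np, cv2
from cell import state, read_camera, job_done
def snap(n):
    c=read_camera(n); return c
def world(c,u,v,z=None):
    E=np.array(c["extrinsics"]); 
    d=np.array([(u-c["cx"])/c["fx"],-(v-c["cy"])/c["fy"],-1.0])
    if z is None: return E[:3,:3]@(d*c["range_z"][int(v),int(u)])+E[:3,3]
    r=E[:3,:3]@d; o=E[:3,3]; return o+r*(z-o[2])/r[2]
E
python3 - <<'E'
from h import *
for n in("side","top"):
    c=snap(n); cv2.imwrite(f"pics/{n}0.png",c["color"][:,:,::-1]); np.savez(f"{n}0.npz",**c)
    print(n,c["fx"],c["cx"],c["cy"],np.round(c["extrinsics"],3).tolist(),[k for k in c])
print(state())
E
```

```text
side 468.95695647457296 277.7341283907831 206.10551604841288 [[-0.701, 0.522, -0.486, -229.509], [-0.713, -0.521, 0.47, 748.552], [-0.008, 0.676, 0.737, 1302.515], [0.0, 0.0, 0.0, 1.0]] ['color', 'range_z', 'fx', 'fy', 'cx', 'cy', 'extrinsics']
top 450.418535335423 286.23116384667406 206.50104382637235 [[0.02, 0.976, -0.218, 223.623], [-1.0, 0.018, -0.008, -10.78], [-0.004, 0.218, 0.976, 1636.014], [0.0, 0.0, 0.0, 1.0]] ['color', 'range_z', 'fx', 'fy', 'cx', 'cy', 'extrinsics']
{'t': 0.1, 'joints': array([-1.38661137e+00,  4.91469053e-01,  1.55937954e+00, -4.79429261e-05,
        1.09171045e+00, -1.05611263e-01]), 'qvel': array([ 0.00021119, -0.00082891, -0.00056127, -0.0001205 ,  0.00090655,
        0.00177333]), 'tau': array([ 3.74797324e-03, -6.13621116e+01, -2.58606684e+01,  6.94505498e-02,
        4.69923019e-02, -4.67921041e-05]), 'eef_pos': array([ 178.56655388, -598.74312433,  233.14204628]), 'tcp_rot': array([-3.14062716e+00, -5.95851989e-05,  2.89818310e-01]), 'ft_force': array([ 0.35142586, -0.17074971,  0.15183013]), 'moment': array([0.00306177, 0.01573511, 0.03965389]), 'grip_force': 0.0, 'opening': 1.0022903095209794}
```

View pics/top0.png

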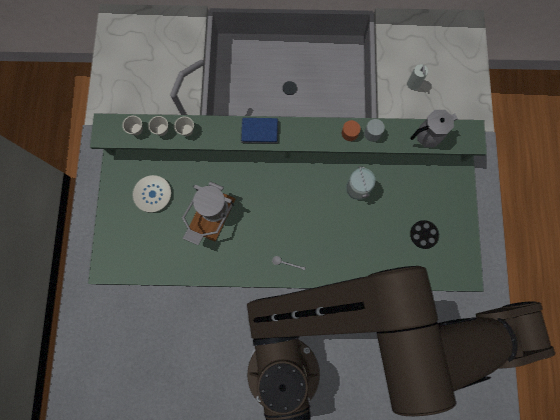

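View pics/side0.png

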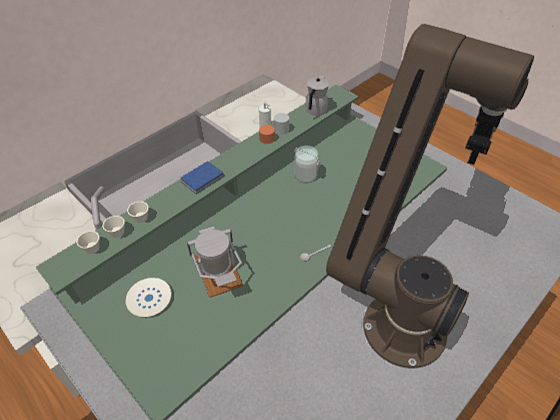

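Top view: the lever canister has its lid at about (210,202), the foot plate at (210,225) and the press plate at about (195,237). The clamp jar is at (362,184), the saucer at (152,194) and the spoon at (290,263). I'll enlarge both views.

```bash
python3 - <<'E'
from h import *
a=dict(np.load("top0.npz"));b=dict(np.load("side0.npz"))
A=cv2.resize(a["color"][170:260,165:255],(400,400),interpolation=cv2.INTER_CUBIC)
B=cv2.resize(b["color"][220:310,170:260],(400,400),interpolation=cv2.INTER_CUBIC)
cv2.imwrite("pics/crop.png",np.hstack([A,B])[:,:,::-1])
for n,c,r in(("top",a,(165,255,170,260)),("side",b,(170,260,220,310))):
    P=np.array([[*world(c,u,v),u,v] for u in range(r[0],r[1]) for v in range(r[2],r[3]) if c["range_z"][v,u]>0])
    np.save(n+"P.npy",P)
    lid=P[(P[:,2]>138)&(P[:,2]<156)]
    print(n,len(P),"lid",np.median(lid,0).round(1),lid.min(0).round(),lid.max(0).round(),len(lid))
    m=P[(P[:,2]>105)&(P[:,2]<138)]
    print(np.histogram(P[:,2],bins=range(0,170,10)))
E
```

```text
top 8076 lid [576.2 262.4 147.1 210.  200. ] [519. 190. 138. 193. 182.] [638. 320. 155. 231. 216.] 874
(array([   7, 2076, 4165,  404,   29,   11,   14,   15,   24,   51,   90,
         81,  172,   78,  691,  168]), array([  0,  10,  20,  30,  40,  50,  60,  70,  80,  90, 100, 110, 120,
       130, 140, 150, 160]))
side 8066 lid [571.  267.2 144.8 211.  243. ] [515. 190. 138. 187. 227.] [635. 326. 153. 230. 257.] 863
(array([   4, 3409, 2596,  157,   60,   65,   66,   62,   80,  127,  130,
        157,  227,  104,  804,   18]), array([  0,  10,  20,  30,  40,  50,  60,  70,  80,  90, 100, 110, 120,
       130, 140, 150, 160]))
```

View pics/crop.png

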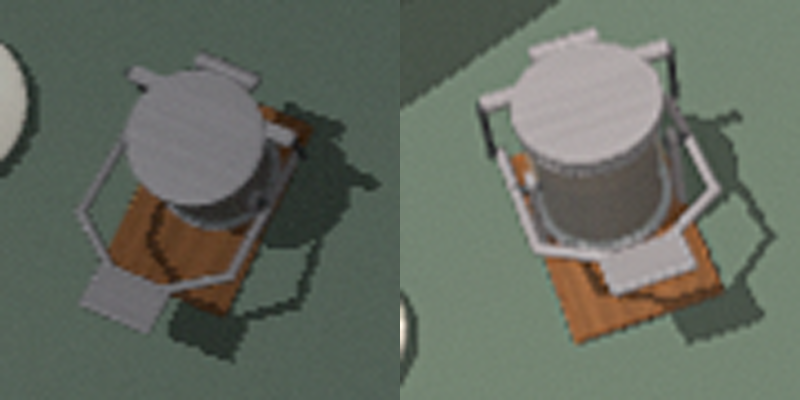

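The crop shows the press plate centred at top pixel (193.4,236.8) and side pixel (226.2,279). The lid is centred at about top (208.9,201) and side (211.9,243).

```bash
python3 - <<'E'
from h import *
a=dict(np.load("top0.npz"));b=dict(np.load("side0.npz"))
f=lambda p:(p[0]/400*90-.5,p[1]/400*90-.5)
for n,c,o,pad,lid in(("top",a,(165,170),[(102,262),(170,293),(150,332),(82,302)],(195,138)),("side",b,(80,220),[(603,260),(685,230),(695,265),(615,293)],(586,102))):
    W=[world(c,*(np.array(f(q))+o),126.) for q in pad]; C=np.mean(W,0)
    L=world(c,*(np.array(f(lid))+o),146.); d=L-C
    e=W[1]-W[0]; g=W[2]-W[3]
    print(n,"pad",C.round(1),"lid",L.round(1),"dist",np.hypot(*d[:2]).round(1),"psi",np.degrees(np.arctan2(d[1],d[0])).round(1),"edges",[np.degrees(np.arctan2(-x[0],x[1])).round(1)%180 for x in(e,g)],np.linalg.norm(e).round(),np.linalg.norm(g).round())
    # depth refine
    P=np.load(n+"P.npy"); m=(np.hypot(P[:,0]-C[0],P[:,1]-C[1])<16)&(P[:,2]>90)
    print(P[m,:3].mean(0).round(1),m.sum())
    h=np.array(c["color"]); m=(P[:,2]>138)&(P[:,2]<156)&(np.hypot(P[:,0]-L[0],P[:,1]-L[1])<58); print("lid z",np.median(P[m,2]))
    hsv=cv2.cvtColor(h,cv2.COLOR_RGB2HSV); m=((hsv[...,0]<15)&(hsv[...,1]>110)).astype(np.uint8); v,u=np.nonzero(m[o[1]:o[1]+90,o[0]+(90 if n=="side" else 0):][:,:90]); 
    W=np.array([world(c,x+o[0]+(90 if n=="side" else 0),y+o[1],28.)[:2] for x,y in zip(u,v)],np.float32); print("foot",len(W),cv2.minAreaRect(W))
E
```

```text
top pad [451.9 315.7 126. ] lid [572.8 266.5 146. ] dist 130.5 psi -22.1 edges [np.float64(156.8), np.float64(157.6)] 58.0 58.0
[452.1 316.  127.2] 70
lid z 147.30989834397474
foot 462 ((552.4293823242188, 273.1131591796875), (109.15577697753906, 172.9928436279297), 66.3360824584961)
side pad [446.6 314.3 126. ] lid [569.1 266.9 146. ] dist 131.3 psi -21.2 edges [np.float64(159.6), np.float64(158.3)] 59.0 56.0
[446.4 314.7 126.4] 62
lid z 144.9908336892247
foot 428 ((545.8257446289062, 274.923583984375), (110.70796203613281, 172.98992919921875), 67.18356323242188)
```

Request:
arm_command(deltas=[{"dx": 0.034,"dy": 0.025,"dz": 0,"yaw": 5.43},{"dx": 0.034,"dy": 0.025,"dz": 0,"yaw": 5.43},{"dx": 0.034,"dy": 0.025,"dz": 0,"yaw": 5.43},{"dx": 0.034,"dy": 0.025,"dz": 0,"yaw": 5.43},{"dx": 0.034,"dy": 0.025,"dz": 0,"yaw": 5.43},{"dx": 0.034,"dy": 0.025,"dz": 0,"yaw": 5.43},{"dx": 0.034,"dy": 0.025,"dz": 0,"yaw": 5.43},{"dx": 0.034,"dy": 0.025,"dz": 0,"yaw": 5.43},{"dx": 0.017,"dy": 0.039,"dz": 0,"yaw": 5.43},{"dx": 0.017,"dy": 0.039,"dz": 0,"yaw": 5.43},{"dx": 0.017,"dy": 0.039,"dz": 0,"yaw": 5.43},{"dx": 0.017,"dy": 0.039,"dz": 0,"yaw": 5.43},{"dx": 0.017,"dy": 0.039,"dz": 0,"yaw": 5.43},{"dx": 0.017,"dy": 0.039,"dz": 0,"yaw": 5.43},{"dx": 0.017,"dy": 0.039,"dz": 0,"yaw": 5.43},{"dx": 0.017,"dy": 0.039,"dz": 0,"yaw": 5.43},{"dx": 0.017,"dy": 0.039,"dz": 0,"yaw": 5.43}], gripper=0)

```text
t: 1.8
eef_pos: [604.0, -46.2, 233.4]
tcp_rot: [-3.141, -0.0, 1.905]
ft_force: [0.3, 0.2, 0.2]
opening: 0.005
grip_force: 0.0
```

Request:
arm_command(deltas=[{"dx": -0.017,"dy": 0.04,"dz": 0,"yaw": 5.4},{"dx": -0.017,"dy": 0.04,"dz": 0,"yaw": 5.4},{"dx": -0.017,"dy": 0.04,"dz": 0,"yaw": 5.4},{"dx": -0.017,"dy": 0.04,"dz": 0,"yaw": 5.4},{"dx": -0.017,"dy": 0.04,"dz": 0,"yaw": 5.4},{"dx": -0.017,"dy": 0.04,"dz": 0,"yaw": 5.4},{"dx": -0.017,"dy": 0.04,"dz": 0,"yaw": 5.4},{"dx": -0.017,"dy": 0.04,"dz": 0,"yaw": 5.4},{"dx": -0.018,"dy": 0.041,"dz": 0,"yaw": 5.4},{"dx": 0,"dy": 0,"dz": 0,"yaw": 0},{"dx": 0,"dy": 0,"dz": 0,"yaw": 0}])

```text
t: 2.9
eef_pos: [449.1, 313.7, 233.4]
tcp_rot: [-3.141, -0.0, 2.751]
ft_force: [-0.1, 0.1, 0.1]
opening: 0.003
grip_force: 0.0
```

Request:
arm_command(deltas=[{"dz": -0.02,"dx": 0,"dy": 0.001,"yaw": 0},{"dz": -0.02,"dx": 0,"dy": 0,"yaw": 0},{"dz": -0.015,"dx": 0,"dy": 0,"yaw": 0},{"dz": -0.01,"dx": 0,"dy": 0,"yaw": 0},{"dz": 0,"dx": 0,"dy": 0,"yaw": 0}])

```text
t: 3.4
eef_pos: [449.7, 313.0, 167.6]
tcp_rot: [-3.14, -0.001, 2.747]
ft_force: [-0.4, 0.2, 0.2]
opening: 0.007
grip_force: 0.0
```

```bash
python3 - <<'E'
from h import *
a=snap("top");b=snap("side")
A=cv2.resize(a["color"][170:260,165:255],(400,400),interpolation=cv2.INTER_CUBIC)
B=cv2.resize(b["color"][220:310,170:260],(400,400),interpolation=cv2.INTER_CUBIC)
cv2.imwrite("pics/crop2.png",np.hstack([A,B])[:,:,::-1])
E
```

```text
(no output)
```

View pics/crop2.png

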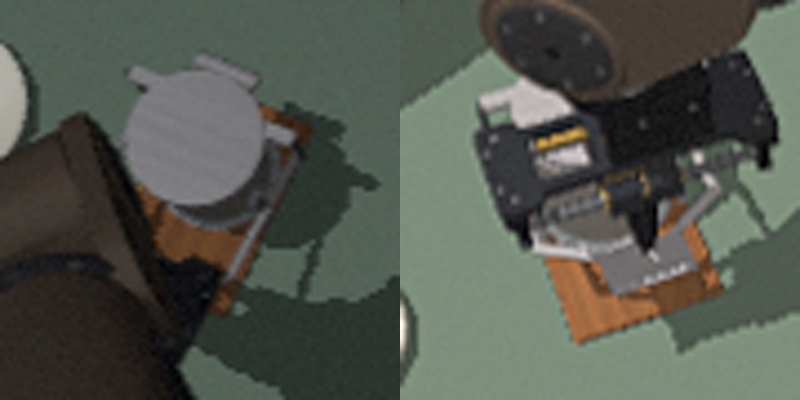

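The side view shows the closed fingertips at (650,255) in the crop, just above the middle of the press plate. The lid is clear of the gripper, so I'll press now.

Request:
arm_command(deltas=[{"dz": -0.004},{"dz": -0.004},{"dz": -0.004},{"dz": -0.004},{"dz": -0.004},{"dz": -0.004},{"dz": -0.004},{"dz": -0.004},{"dz": -0.002},{"dz": 0}])

```text
$.deltas[0]: bad value
```

Request:
arm_command(deltas=[{"dx": 0,"dy": 0,"dz": -0.004,"yaw": 0},{"dx": 0,"dy": 0,"dz": -0.004,"yaw": 0},{"dx": 0,"dy": 0,"dz": -0.004,"yaw": 0},{"dx": 0,"dy": 0,"dz": -0.004,"yaw": 0},{"dx": 0,"dy": 0,"dz": -0.004,"yaw": 0},{"dx": 0,"dy": 0,"dz": -0.004,"yaw": 0},{"dx": 0,"dy": 0,"dz": -0.004,"yaw": 0},{"dx": 0,"dy": 0,"dz": -0.004,"yaw": 0},{"dx": 0,"dy": 0,"dz": -0.002,"yaw": 0},{"dx": 0,"dy": 0,"dz": 0,"yaw": 0}])

```text
t: 4.5
eef_pos: [449.6, 314.0, 134.4]
tcp_rot: [-3.141, -0.0, 2.749]
ft_force: [-0.7, 0.1, 2.5]
opening: 0.003
grip_force: 1.0
```

Request:
arm_command(deltas=[{"dx": 0,"dy": 0,"dz": -0.003,"yaw": 0},{"dx": 0,"dy": 0,"dz": -0.003,"yaw": 0},{"dx": 0,"dy": 0,"dz": -0.003,"yaw": 0},{"dx": 0,"dy": 0,"dz": -0.003,"yaw": 0},{"dx": 0,"dy": 0,"dz": -0.003,"yaw": 0},{"dx": 0,"dy": 0,"dz": -0.003,"yaw": 0},{"dx": 0,"dy": 0,"dz": -0.003,"yaw": 0},{"dx": 0,"dy": 0,"dz": -0.003,"yaw": 0},{"dx": 0,"dy": 0,"dz": -0.003,"yaw": 0},{"dx": 0,"dy": 0,"dz": -0.003,"yaw": 0},{"dx": 0,"dy": 0,"dz": -0.003,"yaw": 0},{"dx": 0,"dy": 0,"dz": -0.003,"yaw": 0},{"dx": 0,"dy": 0,"dz": -0.001,"yaw": 0},{"dx": 0,"dy": 0,"dz": 0,"yaw": 0}])

```text
t: 5.9
eef_pos: [449.9, 314.1, 97.6]
tcp_rot: [3.141, 0.0, 2.749]
ft_force: [2.0, -1.0, 2.7]
opening: 0.001
grip_force: 1.5
```

Request:
arm_command(deltas=[{"dx": 0,"dy": 0,"dz": -0.002,"yaw": 0},{"dx": 0,"dy": 0,"dz": -0.001,"yaw": 0},{"dx": 0,"dy": 0,"dz": -0.001,"yaw": 0},{"dx": 0,"dy": 0,"dz": 0,"yaw": 0}])

```text
t: 6.3
eef_pos: [449.6, 314.1, 93.6]
tcp_rot: [3.141, -0.0, 2.749]
ft_force: [1.5, -0.3, 3.8]
opening: 0.005
grip_force: 1.6
```

Request:
arm_command(deltas=[{"dx": 0,"dy": 0,"dz": -0.001,"yaw": 0},{"dx": 0,"dy": 0,"dz": 0,"yaw": 0}])

```text
t: 6.5
eef_pos: [449.6, 314.1, 92.6]
tcp_rot: [3.142, -0.0, 2.749]
ft_force: [1.8, 0.1, 3.4]
opening: 0.004
grip_force: 1.6
```

Request:
arm_command(deltas=[{"dx": 0,"dy": 0,"dz": -0.001,"yaw": 0},{"dx": 0,"dy": 0,"dz": 0,"yaw": 0}])

```text
t: 6.7
eef_pos: [449.6, 314.1, 91.6]
tcp_rot: [3.142, 0.0, 2.749]
ft_force: [1.8, 0.3, 2.6]
opening: 0.004
grip_force: 1.6
```

Request:
arm_command(deltas=[{"dx": 0,"dy": 0,"dz": -0.001,"yaw": 0},{"dx": 0,"dy": 0,"dz": 0,"yaw": 0}])

```text
t: 6.9
eef_pos: [449.8, 314.1, 91.0]
tcp_rot: [3.141, 0.0, 2.749]
ft_force: [-0.0, -1.0, 9.2]
opening: 0.004
grip_force: 4.2
```

```bash
python3 - <<'E'
from h import *
a=snap("top");b=snap("side")
A=cv2.resize(a["color"][160:250,165:255],(400,400),interpolation=cv2.INTER_CUBIC)
B=cv2.resize(b["color"][200:310,160:270],(400,400),interpolation=cv2.INTER_CUBIC)
cv2.imwrite("pics/crop3.png",np.hstack([A,B])[:,:,::-1])
P=np.array([[*world(a,u,v)] for u in range(180,235) for v in range(165,225) if a["range_z"][v,u]>0])
P=P[(np.hypot(P[:,0]-571,P[:,1]-267)<60)&(P[:,2]>60)&(P[:,2]<250)]
s=(P[:,0]-571)*np.cos(-.389)+(P[:,1]-266.7)*np.sin(-.389)
m=P[:,2]>150
A=np.polyfit(s[m],P[m,2],1);print("lid slope angle",np.arctan(-A[0]),m.sum(),P[:,2].max())
print(state()["ft_force"])
E
```

```text
lid slope angle 0.8645332988501487 428 238.56560814255727
[ 0.58526948 -0.9690538   8.68938488]
```

View pics/crop3.png

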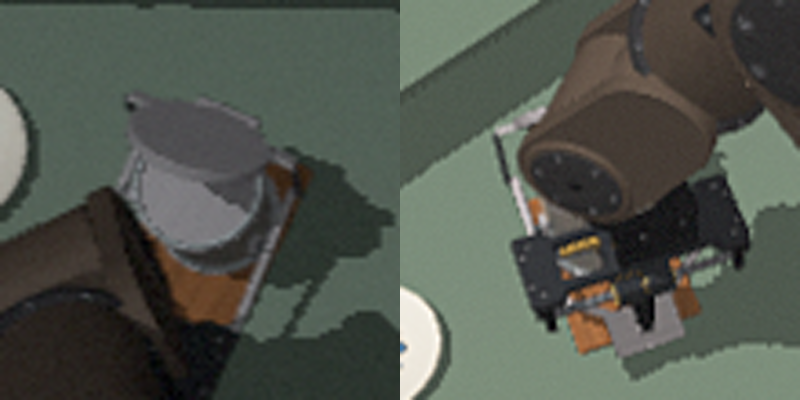

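The stop is reached: force rises to 9 N. The top view shows the lid open around (200,140), with a fitted slope of about 0.86 rad and the canister still in place. I'll hold for 2 s, then ease up.

Request:
arm_command(deltas=[{"dx": 0,"dy": 0,"dz": 0,"yaw": 0},{"dx": 0,"dy": 0,"dz": 0,"yaw": 0},{"dx": 0,"dy": 0,"dz": 0,"yaw": 0},{"dx": 0,"dy": 0,"dz": 0,"yaw": 0},{"dx": 0,"dy": 0,"dz": 0,"yaw": 0},{"dx": 0,"dy": 0,"dz": 0,"yaw": 0},{"dx": 0,"dy": 0,"dz": 0,"yaw": 0},{"dx": 0,"dy": 0,"dz": 0,"yaw": 0},{"dx": 0,"dy": 0,"dz": 0,"yaw": 0},{"dx": 0,"dy": 0,"dz": 0,"yaw": 0},{"dx": 0,"dy": 0,"dz": 0,"yaw": 0},{"dx": 0,"dy": 0,"dz": 0,"yaw": 0},{"dx": 0,"dy": 0,"dz": 0,"yaw": 0},{"dx": 0,"dy": 0,"dz": 0,"yaw": 0},{"dx": 0,"dy": 0,"dz": 0,"yaw": 0},{"dx": 0,"dy": 0,"dz": 0,"yaw": 0},{"dx": 0,"dy": 0,"dz": 0,"yaw": 0},{"dx": 0,"dy": 0,"dz": 0,"yaw": 0},{"dx": 0,"dy": 0,"dz": 0,"yaw": 0},{"dx": 0,"dy": 0,"dz": 0,"yaw": 0}])

```text
t: 9.0
eef_pos: [449.8, 314.1, 91.0]
tcp_rot: [3.141, 0.0, 2.749]
ft_force: [0.7, -0.8, 9.6]
opening: 0.004
grip_force: 4.0
```

Request:
arm_command(deltas=[{"dx": 0,"dy": 0,"dz": 0,"yaw": 0},{"dx": 0,"dy": 0,"dz": 0,"yaw": 0},{"dx": 0,"dy": 0,"dz": 0,"yaw": 0},{"dx": 0,"dy": 0,"dz": 0,"yaw": 0},{"dx": 0,"dy": 0,"dz": 0.001,"yaw": 0},{"dx": 0,"dy": 0,"dz": 0.002,"yaw": 0},{"dx": 0,"dy": 0,"dz": 0.002,"yaw": 0},{"dx": 0,"dy": 0,"dz": 0.002,"yaw": 0},{"dx": 0,"dy": 0,"dz": 0.002,"yaw": 0},{"dx": 0,"dy": 0,"dz": 0.002,"yaw": 0},{"dx": 0,"dy": 0,"dz": 0.002,"yaw": 0},{"dx": 0,"dy": 0,"dz": 0.002,"yaw": 0},{"dx": 0,"dy": 0,"dz": 0.002,"yaw": 0},{"dx": 0,"dy": 0,"dz": 0.002,"yaw": 0},{"dx": 0,"dy": 0,"dz": 0.002,"yaw": 0},{"dx": 0,"dy": 0,"dz": 0.002,"yaw": 0}])

```text
t: 10.6
eef_pos: [449.6, 314.0, 113.8]
tcp_rot: [3.142, 0.0, 2.749]
ft_force: [-2.6, -0.5, 2.4]
opening: 0.004
grip_force: 1.4
```

Request:
arm_command(deltas=[{"dx": 0,"dy": 0,"dz": 0.002,"yaw": 0},{"dx": 0,"dy": 0,"dz": 0.002,"yaw": 0},{"dx": 0,"dy": 0,"dz": 0.002,"yaw": 0},{"dx": 0,"dy": 0,"dz": 0.002,"yaw": 0},{"dx": 0,"dy": 0,"dz": 0.002,"yaw": 0},{"dx": 0,"dy": 0,"dz": 0.002,"yaw": 0},{"dx": 0,"dy": 0,"dz": 0.002,"yaw": 0},{"dx": 0,"dy": 0,"dz": 0.002,"yaw": 0},{"dx": 0,"dy": 0,"dz": 0.002,"yaw": 0},{"dx": 0,"dy": 0,"dz": 0.002,"yaw": 0},{"dx": 0,"dy": 0,"dz": 0.002,"yaw": 0},{"dx": 0,"dy": 0,"dz": 0,"yaw": 0}])

```text
t: 11.8
eef_pos: [449.7, 314.1, 135.9]
tcp_rot: [3.141, 0.0, 2.749]
ft_force: [1.1, -0.7, 0.8]
opening: 0.008
grip_force: 1.0
```

Request:
arm_command(deltas=[{"dx": 0,"dy": 0,"dz": 0.002,"yaw": 0},{"dx": 0,"dy": 0,"dz": 0.001,"yaw": 0},{"dx": 0,"dy": 0,"dz": 0.001,"yaw": 0},{"dx": 0,"dy": 0,"dz": 0.001,"yaw": 0},{"dx": 0,"dy": 0,"dz": 0.001,"yaw": 0},{"dx": 0,"dy": 0,"dz": 0.001,"yaw": 0},{"dx": 0,"dy": 0,"dz": 0.001,"yaw": 0},{"dx": 0,"dy": 0,"dz": 0.001,"yaw": 0},{"dx": 0,"dy": 0,"dz": 0.001,"yaw": 0},{"dx": 0,"dy": 0,"dz": 0.001,"yaw": 0},{"dx": 0,"dy": 0,"dz": 0.001,"yaw": 0},{"dx": 0,"dy": 0,"dz": 0.001,"yaw": 0},{"dx": 0,"dy": 0,"dz": 0.001,"yaw": 0},{"dx": 0,"dy": 0,"dz": 0.001,"yaw": 0},{"dx": 0,"dy": 0,"dz": 0.001,"yaw": 0},{"dx": 0,"dy": 0,"dz": 0.001,"yaw": 0},{"dx": 0,"dy": 0,"dz": 0.001,"yaw": 0},{"dx": 0,"dy": 0,"dz": 0.002,"yaw": 0},{"dx": 0,"dy": 0,"dz": 0,"yaw": 0}])

```text
t: 13.7
eef_pos: [449.7, 314.1, 155.9]
tcp_rot: [3.141, 0.0, 2.749]
ft_force: [-0.1, 0.9, 0.1]
opening: 0.003
grip_force: 0.0
```

Request:
arm_command(deltas=[{"dx": 0,"dy": 0,"dz": 0.005,"yaw": 0},{"dx": 0,"dy": 0,"dz": 0.015,"yaw": 0},{"dx": 0,"dy": 0,"dz": 0.02,"yaw": 0},{"dx": 0,"dy": 0,"dz": 0.02,"yaw": 0},{"dx": 0,"dy": 0,"dz": 0.015,"yaw": 0},{"dx": 0,"dy": 0,"dz": 0.005,"yaw": 0},{"dx": 0,"dy": 0,"dz": 0,"yaw": 0},{"dx": 0,"dy": 0,"dz": 0,"yaw": 0},{"dx": 0,"dy": 0,"dz": 0,"yaw": 0}])

```text
t: 14.6
eef_pos: [449.4, 313.9, 234.8]
tcp_rot: [-3.141, -0.001, 2.749]
ft_force: [0.6, -0.0, 0.6]
opening: 0.005
grip_force: 0.0
```

```bash
python3 - <<'E'
from h import *
a=snap("top")
cv2.imwrite("pics/end.png",cv2.resize(a["color"][160:250,165:255],(400,400))[:,:,::-1])
P=np.array([[*world(a,u,v)] for u in range(180,235) for v in range(165,225) if a["range_z"][v,u]>0])
P=P[(np.hypot(P[:,0]-571,P[:,1]-267)<50)&(P[:,2]<250)];print(np.percentile(P[:,2],[20,50,80,98]))
s=state();print(s["t"],s["ft_force"],s["eef_pos"])
E
```

```text
[141.75435058 146.64217638 149.70964646 154.15894086]
14.65 [ 1.112324   -0.02158066  0.00922369] [449.46368048 313.93664192 234.92400403]
```

View pics/end.png

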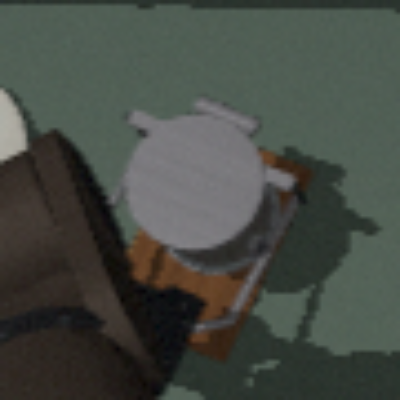

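The lid is flat and shut at crop (195,182), back where it started. The arm is clear.

```bash
python3 -c "from cell import job_done; print(job_done())"
```

```text
the job is handed in; nothing more can be done
None
```

I pressed the lever to its stop, held the lid fully open for over two seconds, eased it shut at about 20 mm/s or slower, moved the arm clear and handed the job in; the last picture shows the lid shut and the canister where it stood, but no verdict came back.

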